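# Load the seed jar into the label reader under the grow light

### The arm

A 6-joint arm with a two-finger parallel gripper is mounted at the origin on the work surface. World frame = base frame: x ahead of the robot, y to its left, z up, the work surface at z = 0. Lengths are in m, angles in rad, forces in N, time in s.
With the tool pointing down it reaches from about 0.425 to 1.125 m from the base axis. Payload 14.9 kg.
Tool frame: the origin (TCP) lies midway between the tips of the shut fingers; the grasp point (between the pads) lies 19 mm behind it; z points along the fingers, y is the line along which they close (so a half turn about z gives the same grasp; the last joint's range is limited). The gripper opens to 91 mm and grips with 3 to 60 N. Pads are 32 mm wide; open, the fingers measure 118 mm over their backs; the gripper's body (76 mm by 178 mm) begins 60 mm behind the grasp point.
Start: joints at [-1.174, 0.379, 1.734, -0, 1.028, -0.033], TCP at [0.292, -0.636, 0.214] pointing down, gripper open.
Joint ranges: [-2.77, 2.77], [-0.74, 2.19], [0, 2.66], [-1.06, 4.2], [0.31, 2.87], [-3.08, 3.08]. Speed limits (rad/s): [1.89, 1.89, 2.39, 3.14, 3.14, 3.14].

### API

Orientations are given as a rotation vector (axis times angle).
In Python, from station import * gives the robot as it stands.
- The arm moves only by the tool carry_out, never from a script. Its argument "rows" is a list that holds one entry, the list of rows, each a list of 4 numbers: the shift along the tool's x, y, z in mm, then the turn about the tool's z in degrees. In form: [[[dx, dy, dz, turn], ...]]. A call has 1 to 20 rows; each row shifts and turns the commanded pose from where the row before left it, along the tool's axes as they then stand; what a row does not reach is not made up. A row lasts 1/10 s, in which the tool goes at most 50 mm and 8.59 degrees, less where a joint would pass 70% of its speed; a pose out of reach is approached as far as the arm can. A call with a gripper value outside its range is refused whole. "claw" is the gripper command: -1 is fully open, 1 is shut, values between are in proportion, set as the call begins (left out, the last holds). The fingers move at their own pace and stop on an object; the grip force is fixed at half the most. Time passes only in rows, so rows that do not move let the fingers close. It gives the time, the measured TCP pose, the force, the opening and the grip force at its end, in the units of the state.
- get_obs(): the state, without advancing time (a new reading comes with each control period).
- grab_frame(name): name is "scene" or "top"; returns a dict with "color" (384x512x3 uint8, blue, green, red), "range_z" (384x512 float32, m along the optical axis (not along the pixel's ray), 0 where there is no reading), "K" (3x3 intrinsics, pixels), "rvec" (rotation vector, rad) and "tvec" (3), from world to camera coordinates, as OpenCV has them. Camera axes: x right, y down, z forward; pixel columns grow to the right and rows downward; lengths in m; the calibration is good to about 2 mm. A picture is of the moment at which its call begins.
- job_done(): hands the job in; it is judged then, once.
The state is a dict: "time_s": time; "q": joint angles; "dq": joint speeds; "joint_efforts": joint torques, N m; "tcp_pos": TCP position; "tcp_rot": TCP orientation; "ft_force": force on the tool from outside, world axes, zero at the start; "wrist_torque": the same for the moment, N m; "gripper_width": finger opening in m; "gripper_force": force on a finger pad.
Only numpy, scipy, OpenCV 4.12 (cv2) and the standard library are available. Lean on these libraries where they do the work, as an engineer would, in place of code of your own. Each camera call takes 0.05 s, during which the arm holds its last target. There are 200 camera calls.

### The job

Take the dust cover out of the reader's pocket and lay it rim down, flat, in the empty compartment of the grey tray. Stand the tall labelled seed jar fully down in that pocket, under the grow-light bar, turned so that its paper label squarely faces the black reader block, whichever side of the pocket that stands on. Keep the jar upright all the while, and leave the pots, the wide jar and the other things on the table where they are.

Things in the scene. Friction and masses are not known exactly. Their poses are not given: they have to be found in the camera images.
- jar: Tall amber glass screw-top jar, upright, 124 mm high: body 58 mm diameter up to 98 mm, steel lid 54 mm diameter. 0.24 to 0.48 kg. Origin: centre of its underside. White paper label (77 degrees of arc, 20 to 80 mm up) centred on its +x side; a 12 mm paper strip runs from it over the lid's edge to the lid's centre. Starts in a two by two group with the wide jar and pots, label facing any way.
- scanner: Fixed black reader block, 88 mm high, 40 mm thick (its y), spanning x -15 to +35 mm (feet to 50 mm in y, x -20 to +40), a small window on each broad (+y, -y) face. Origin on the table midway between the windows. It stands 95 mm from the pocket's centre along the pocket's +y or -y, a broad face to the pocket; the switch box has the other side. Yaw as the pocket.
- switchbox: Fixed grey metal box of the heat-mat toggle switch, on the other side of the pocket from the scanner, 95 mm from the pocket's centre. Origin on the table; spans x -18 to +38 mm, y +-23 mm, 50 mm high, its metal toggle reaching 82 mm. Not to be used.
- pocket (a point): Centre of the floor of the fixed station's square pocket, 6 mm above the table; +x points in under the light bar, roughly to the robot's left; z up. 68 mm square inside, walls 6 mm thick, rising 8 mm above this floor. Overhung by the light bar, so it can only be served from its -x side with the tool leaning back towards -x, some 35 to 45 degrees from vertical.
- light_bar (a point): Middle of the front lower edge of the fixed white grow-light bar over the pocket, axes as the pocket's. From here the bar spans x 0 to +70 mm, y +-80 mm, z 0 to +25 mm; it is 159 mm above the pocket's floor and its front edge lies 6 mm beyond (+x of) the pocket's centre. Two posts 12 mm thick stand under it, 64 mm behind this edge, at y +-68 mm.
- cover: Grey plastic dust cover, lying in the pocket at the start: a round cap 62 mm in diameter and 18 mm high, hollow, open below (rim down), with a round grip post 26 mm in diameter on its centre, rising from 18 to 64 mm. 0.09 kg. Origin at the centre of its underside (the rim), z up.
- tray: Fixed grey transplanting tray, 225 mm along its x, 117 mm along its y, 36 mm high, in two compartments side by side along x. Origin at the centre of its underside. The compartment towards -x holds a fixed upturned black nursery pot up to 43 mm above the table; the other, towards +x, is empty.
- tray_free (a point): Centre of the floor of the tray's empty compartment, 5 mm above the table; x and y as the tray. The compartment is about 95 mm square inside; its walls rise 31 mm above this floor.
- wide_jar: Bystander: wide low clear glass jar without label, 72 mm diameter, 88 mm high with its steel lid. Origin at the centre of its underside.
- pot_a: Bystander: square terracotta pot, 68 mm wide at the rim, 74 mm high. Origin at the centre of its underside, sides along x and y.
- pot_b: Bystander: a second square terracotta pot, the same as the first.
- trowel: Bystander: bright orange hand trowel lying between the tray and the reader station, 280 mm long along its x (handle -110 mm, tip +170 mm), 60 mm wide, up to 27 mm high. Origin on the table under the neck.
- spray: Bystander: white plastic bottle, 60 mm diameter, 170 mm high, standing behind the tray. Origin at the centre of its underside.
- dibber: Bystander: wooden T-handled dibber lying behind the group of pots, 130 mm along its x, 28 mm thick, cross handle 90 mm at its -x end. Origin on the table under the middle of its stem.
Not all that is in view belongs to the job. What is shaped like the part that bears pocket but blue is not meant.

How it is judged:
At the end, for the whole second after the job is handed in: Cover flat, rim down (0.1 rad), on the floor (5 mm) of the tray's empty compartment, within 30 mm of its centre; jar upright (0.06 rad) on the pocket floor (4 mm), within 10 mm of its centre, the reader block's centre within 25 mm of the label's outward centre line; both at rest (horizontal distance between cover and tray_free below 0.03 m and z of cover in the frame of tray_free below 0.005 m and angle between cover's own z axis and vertical below 0.1 rad and horizontal distance between jar and pocket below 0.01 m and z of jar in the frame of pocket below 0.004 m and angle between jar's own z axis and vertical below 0.06 rad and x of scanner in the frame of jar above 0.05 m and y of scanner in the frame of jar between -0.025 and 0.025 m and linear speed of each of jar, cover below 0.01 m/s and angular speed of jar below 0.1 rad/s); the robot touches nothing.
It fails at once if the jar is tipped by more than 0.5 rad (angle between jar's own z axis and vertical above 0.5 rad).
It fails at once if a bystander is moved by more than 25 mm (distance of any of wide_jar, pot_a, pot_b, trowel, spray, dibber from where it was at the start of the episode above 0.025 m).
It also fails if it takes over 72 s, if anything falls off the work surface, if the arm or the gripper's body presses on something with over 40 N, if the wrist force passes 120 N, or if a joint passes its speed limit or range.

## Working session

There is one attempt and no reset: what is moved stays moved. The work goes in short steps, Python scripts to look and compute and a tool call to move; the robot and the scene stay as the last step left them, time stands still between calls to the robot, and variables do not carry over. Pictures are saved under pics/ and viewed, at most 10 in all, crops included, and the job is handed in when it is done.

Besides the shell and the picture viewer there is one more tool, called as a command line: name --argument value ..., lists and objects as JSON in quotes. carry_out: Moves the arm, as the interface text tells. Its arguments: {"type":"object","properties":{"rows":{"type":"array"},"claw":{"type":"number"}},"required":["rows"]}

```bash
mkdir -p pics; ls; python3 - <<'E'
from station import *
import cv2,numpy as np
for n in("scene","top"):
    f=grab_frame(n); cv2.imwrite(f"pics/{n}0.png",f["color"]); np.savez(f"{n}0.npz",**f)
    R=cv2.Rodrigues(np.array(f["rvec"]))[0]; print(n,f["K"].tolist(),(-R.T@np.array(f["tvec"]).ravel()).round(3),R[2].round(3))
print(get_obs())
E
```

```text
pics
scene [[472.06956124511856, 0.0, 246.90897748529855], [0.0, 472.06956124511856, 192.82169923823864], [0.0, 0.0, 1.0]] [1.344 0.657 1.021] [-0.603 -0.454 -0.657]
top [[407.4213572164398, 0.0, 259.0910776471842], [0.0, 407.4213572164398, 193.0676675740106], [0.0, 0.0, 1.0]] [0.387 0.034 1.201] [ 0.095 -0.001 -0.996]
{'time_s': 0.1, 'q': array([-1.17430693e+00,  3.79348518e-01,  1.73471622e+00, -8.39117996e-06,
        1.02849471e+00, -3.33449731e-02]), 'dq': array([ 0.00059917, -0.00074437, -0.00047676,  0.0011142 ,  0.00150548,
        0.00078923]), 'joint_efforts': array([-3.31395786e-03, -7.65043902e+01, -4.35295308e+01,  6.51166169e-02,
        3.98675061e-02, -2.37556364e-06]), 'tcp_pos': array([ 0.29153316, -0.63601709,  0.21336221]), 'tcp_rot': array([-3.06838814e+00, -6.69800661e-01,  2.85242516e-04]), 'ft_force': array([-0.56739516,  0.61615268,  0.21456455]), 'wrist_torque': array([-0.01063064,  0.04381715, -0.01533798]), 'gripper_force': 0.0, 'gripper_width': 0.09125033198652506}
```

View pics/scene0.png

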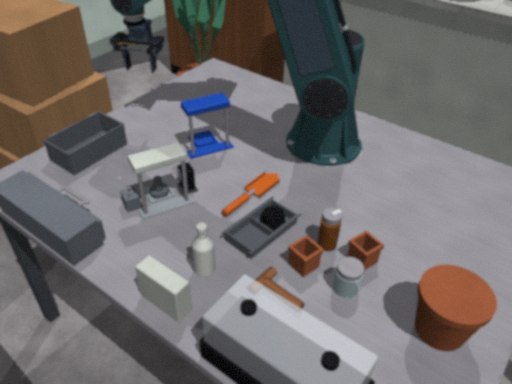

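View pics/top0.png

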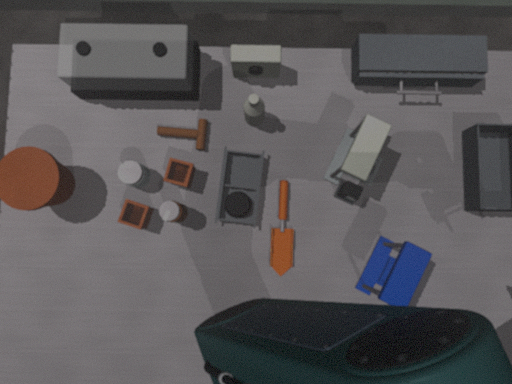

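The scene view shows the station with cover at about (157,188), and the black reader at (187,178) beside its post on the robot side. The tray is at (262,225), the jar at (330,228), the pots at (305,255) and (366,250), and the wide jar at (347,275). The top view shows the jar lid at (171,211), the tray at (241,188) with its black pot on the robot side, and the bar at (367,148). The blue station is the decoy.

View pics/st.png

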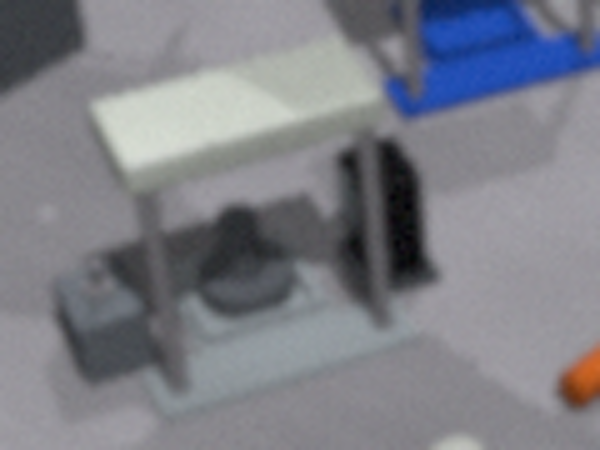

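View pics/grp.png

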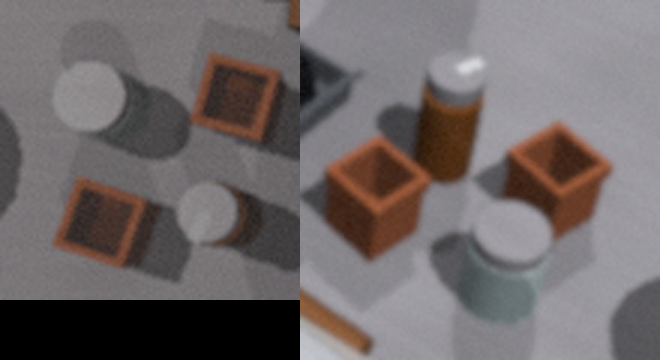

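The station crop shows the cover post at about (238,230), seen past two posts, with the reader on the right (robot side) and the switch box on the left. In the group crop, the label strip is the bright patch at (470,67) on the jar lid in the scene half, and at (200,225) in the top half, so the label points roughly towards −x,+y.

```bash
cat > m.py <<'E'
from h import *
T=dict(np.load("top0.npz"));S=dict(np.load("scene0.npz"))
WT,WS=cloud(T),cloud(S)
def rect(n,lo,hi):
    for nm,W in(("T",WT),("S",WS)):
        p=W[sel(W,lo,hi)]
        if len(p)<10: print(n,nm,len(p));continue
        c,s,a=cv2.minAreaRect((p[:,:2]*1000).astype(np.float32)); (cx,cy),r=cv2.minEnclosingCircle((p[:,:2]*1000).astype(np.float32))
        print(n,nm,len(p),"rect c",np.round(c,1),"size",np.round(s,1),"ang",round(a,1),"| circ",round(cx,1),round(cy,1),round(r,1),"| med",(np.median(p,0)*1000).round(1))
rect("bar",(.45,-.4,.18),(.75,-.1,.2))
rect("reader top",(.4,-.33,.08),(.58,-.1,.1))
rect("reader all",(.4,-.33,.015),(.56,-.15,.1))
rect("switch top",(.6,-.4,.045),(.8,-.2,.055))
rect("base",(.45,-.4,.003),(.75,-.1,.01))
rect("coverpost",(.54,-.32,.045),(.64,-.2,.075))
rect("cover all",(.54,-.32,.018),(.64,-.2,.075))
rect("tray rim",(.35,-.02,.03),(.72,.18,.04))
rect("jar",(.4,.22,.115),(.48,.31,.14))
rect("wide",(.5,.33,.08),(.6,.43,.1))
rect("potA",(.5,.22,.065),(.62,.32,.08))
rect("potB",(.38,.34,.065),(.48,.45,.08))
rect("trowel",(.2,-.06,.01),(.6,.02,.06))
rect("spray",(.6,0,.05),(.8,.12,.2))
E
python3 m.py
python3 - <<'E'
from m import *
for nm,f,W in(("T",T,WT),("S",S,WS)):
    m=sel(W,(.405,.23,.118),(.475,.30,.135)); g=f["color"].astype(float).mean(-1)
    p=W[m];v=g[m];c=(p.min(0)+p.max(0))/2
    d=(p-c)[:,:2]*1000;k=np.abs(np.hypot(*d.T)-15)<8; th=np.degrees(np.arctan2(d[:,1],d[:,0]))
    print(nm,c.round(4),[(a,round(v[k&(abs((th-a+180)%360-180)<12)].mean(),0)) for a in range(-180,180,20)])
E
```

```text
bar T 1743 rect c [ 603.1 -236.6] size [ 70.4 160. ] ang 64.7 | circ 603.4 -236.5 85.8 | med [ 601.3 -235.1  190.3]
bar S 897 rect c [ 609.4 -233.1] size [ 76.6 159.6] ang 64.4 | circ 609.7 -234.0 85.1 | med [ 614.9 -229.2  189.5]
reader top T 280 rect c [ 513.8 -206.5] size [92.3 41.8] ang 61.0 | circ 514.8 -206.8 50.0 | med [ 504.4 -222.6   88.1]
reader top S 118 rect c [ 521.1 -205.4] size [99.6 46. ] ang 56.1 | circ 527.1 -209.4 51.8 | med [ 514.8 -209.5   87.7]
reader all T 422 rect c [ 516.5 -238.7] size [ 84.9 125.2] ang 0.5 | circ 538.6 -238.4 64.6 | med [ 504.4 -219.2   86.3]
reader all S 307 rect c [ 520.9 -232.4] size [121.6  76.2] ang 89.2 | circ 544.4 -232.1 61.6 | med [ 519.1 -203.    63.8]
switch top T 6
switch top S 183 rect c [ 662.9 -289.4] size [ 96.4 105.5] ang 27.0 | circ 657.8 -283.0 60.9 | med [ 683.6 -293.9   50. ]
base T 1725 rect c [ 600.1 -250.1] size [299.6 299.8] ang 89.9 | circ 597.7 -250.0 206.5 | med [ 586.5 -220.4    4.7]
base S 1063 rect c [ 600.7 -250.8] size [297.9 300.6] ang 0.5 | circ 599.7 -247.2 208.4 | med [ 616.4 -217.2    5.2]
coverpost T 0

[... 5153 characters left out ...]
)), (20, np.float64(132.0)), (40, np.float64(133.0)), (60, np.float64(136.0)), (80, np.float64(135.0)), (100, np.float64(135.0)), (120, np.float64(137.0)), (140, np.float64(143.0)), (160, np.float64(142.0))]
S [0.4437 0.2729 0.1237] [(-180, np.float64(185.0)), (-160, np.float64(165.0)), (-140, np.float64(158.0)), (-120, np.float64(155.0)), (-100, np.float64(156.0)), (-80, np.float64(154.0)), (-60, np.float64(155.0)), (-40, np.float64(154.0)), (-20, np.float64(153.0)), (0, np.float64(154.0)), (20, np.float64(156.0)), (40, np.float64(154.0)), (60, np.float64(159.0)), (80, np.float64(160.0)), (100, np.float64(168.0)), (120, np.float64(169.0)), (140, np.float64(204.0)), (160, np.float64(206.0))]
```

The two cameras disagree by about (5,3.5) mm, which I'll calibrate later against the gripper. The bar, cover and reader agree with each other: the pocket is near (0.586,-0.274) with +x at about 65°, and the reader is on +y.

Rows can't tilt the tool directly, so I'll move to azimuth -115°, set the yaw, and see what the arm does at the edge of its reach.

carry_out --rows '[[[-45, -20, -10, 0], [-45, -20, -10, 0], [-45, -20, -10, 0], [-45, -20, -10, 0], [-45, -20, -10, 0], [-45, -20, -10, 0], [-45, -20, -10, 0], [-45, -20, -10, 0], [-45, -20, -10, 0], [-45, -20, -10, 0], [-45, -20, -10, 0], [-45, -20, -10, 0], [0, 0, 0, -8], [0, 0, 0, -8], [0, 0, 0, -8], [0, 0, 0, -8], [0, 0, 0, -8]]]'

```text
time_s: 1.8
tcp_pos: [-0.2963, -0.6429, 0.3329]
tcp_rot: [-2.65, -1.687, -0.001]
ft_force: [0.4, 0.5, 0.1]
gripper_width: 0.0914
gripper_force: 0.0
```

carry_out --rows '[[[45, 0, 0, 0], [45, 0, 0, 0], [45, 0, 0, 0], [45, 0, 0, 0], [45, 0, 0, 0], [40, 0, 0, 0], [40, 0, 0, 0], [30, 0, 0, 0], [20, 0, 0, 0]]]'

```text
time_s: 2.7
tcp_pos: [-0.1433, -0.3206, 0.333]
tcp_rot: [-2.655, -1.679, -0.0]
ft_force: [0.4, -1.3, -1.2]
gripper_width: 0.0912
gripper_force: 0.0
```

```bash
python3 -c "
from station import *
o=get_obs();print(o['q'].round(4),o['tcp_pos'],o['tcp_rot'])"
```

```text
[-2.0574 -0.3942  2.2773 -0.      1.2586 -1.6146] [-0.14325932 -0.32062668  0.33296976] [-2.65501724e+00 -1.67935260e+00 -7.24627549e-05]
```

carry_out --rows '[[[30, 0, 0, 0], [30, 0, 0, 0], [30, 0, 0, 0], [30, 0, 0, 0]]]'

```text
time_s: 3.1
tcp_pos: [-0.0921, -0.2128, 0.3329]
tcp_rot: [-2.655, -1.679, -0.001]
ft_force: [-0.4, 0.9, 0.2]
gripper_width: 0.0912
gripper_force: 0.0
```

```bash
python3 -c "
from station import *
o=get_obs();print(o['q'].round(4),o['tcp_pos'],o['tcp_rot'])"
```

```text
[-2.0799 -0.7111  2.4362  0.      1.4171 -1.6372] [-0.09210732 -0.21281657  0.33293388] [-2.65481271e+00 -1.67932348e+00 -7.35198992e-04]
```

carry_out --rows '[[[20, 0, 0, 0], [20, 0, 0, 0], [20, 0, 0, 0], [20, 0, 0, 0]]]'

```text
time_s: 3.5
tcp_pos: [-0.0803, -0.1938, 0.3219]
tcp_rot: [-2.636, -1.667, -0.05]
ft_force: [-0.6, -0.2, 0.2]
gripper_width: 0.0914
gripper_force: 0.0
```

```bash
python3 -c "
from station import *
o=get_obs();print(o['q'].round(4),o['tcp_pos'],o['tcp_rot'])"
```

```text
[-2.0698 -0.739   2.4659 -0.0041  1.454  -1.6264] [-0.08032531 -0.19376829  0.32190857] [-2.63555694 -1.66704157 -0.05038086]
```

Pushing past the inner limit does tilt the tool, and the tip leans inward, which is the direction I need. I'll push harder.

carry_out --rows '[[[50, 0, 0, 0], [50, 0, 0, 0], [50, 0, 0, 0]]]'

```text
time_s: 3.8
tcp_pos: [-0.0578, -0.1705, 0.3004]
tcp_rot: [-2.587, -1.636, -0.159]
ft_force: [-0.6, 0.4, -0.5]
gripper_width: 0.0914
gripper_force: 0.0
```

```bash
cat > o.py <<'E'
from station import *
from scipy.spatial.transform import Rotation as Rn
import numpy as np
o=get_obs();R=Rn.from_rotvec(o['tcp_rot']).as_matrix()
print(round(o['time_s'],2),o['q'].round(3),o['tcp_pos'].round(4),"tilt",np.degrees(np.arccos(-R[2,2])).round(2),"az",np.degrees(np.arctan2(R[1,2],R[0,2])).round(1),"\n",R.round(4),round(o['gripper_width'],4),round(o['gripper_force'],1))
E
python3 o.py
```

```text
3.8 [-2.013 -0.739  2.506 -0.009  1.503 -1.569] [-0.0578 -0.1705  0.3004] tilt 7.39 az 68.8 
 [[ 0.4256  0.9037  0.0466]
 [ 0.8958 -0.4281  0.1199]
 [ 0.1283 -0.0093 -0.9917]] 0.0914 0.0
```

carry_out --rows '[[[-18, 23, -14, 0], [-18, 23, -14, 0], [-18, 23, -14, 0], [-18, 23, -14, 0], [-18, 23, -14, 0], [-18, 23, -14, 0], [-18, 23, -14, 0], [-18, 23, -14, 0], [-18, 23, -14, 0], [36, 32, 2, 0], [36, 32, 2, 0], [36, 32, 2, 0], [36, 32, 2, 0], [36, 32, 2, 0], [36, 32, 2, 0], [36, 32, 2, 0], [36, 32, 2, 0], [36, 32, 2, 0]]]'

```text
time_s: 5.6
tcp_pos: [0.4547, -0.2482, 0.4238]
tcp_rot: [-2.587, -1.638, -0.155]
ft_force: [-0.2, -0.7, -0.2]
gripper_width: 0.0912
gripper_force: 0.0
```

```bash
python3 o.py; python3 - <<'E'
from m import *
for W in(WT,WS):
    p=W[sel(W,(.2,.7,.15),(1.0,1.6,1.2))]; print(len(p),p.min(0) if len(p) else '',p.max(0) if len(p) else '')
E
```

```text
5.6 [-0.608 -0.102  1.898  0.125  1.378 -0.192] [ 0.4547 -0.2482  0.4238] tilt 7.25 az 69.4 
 [[ 0.4249  0.9042  0.0443]
 [ 0.8965 -0.427   0.1182]
 [ 0.1258 -0.0105 -0.992 ]] 0.0912 0.0
bar T 1743 rect c [ 603.1 -236.6] size [ 70.4 160. ] ang 64.7 | circ 603.4 -236.5 85.8 | med [ 601.3 -235.1  190.3]
bar S 897 rect c [ 609.4 -233.1] size [ 76.6 159.6] ang 64.4 | circ 609.7 -234.0 85.1 | med [ 614.9 -229.2  189.5]
reader top T 280 rect c [ 513.8 -206.5] size [92.3 41.8] ang 61.0 | circ 514.8 -206.8 50.0 | med [ 504.4 -222.6   88.1]
reader top S 118 rect c [ 521.1 -205.4] size [99.6 46. ] ang 56.1 | circ 527.1 -209.4 51.8 | med [ 514.8 -209.5   87.7]
reader all T 422 rect c [ 516.5 -238.7] size [ 84.9 125.2] ang 0.5 | circ 538.6 -238.4 64.6 | med [ 504.4 -219.2   86.3]
reader all S 307 rect c [ 520.9 -232.4] size [121.6  76.2] ang 89.2 | circ 544.4 -232.1 61.6 | med [ 519.1 -203.    63.8]
switch top T 6
switch top S 183 rect c [ 662.9 -289.4] size [ 96.4 105.5] ang 27.0 | circ 657.8 -283.0 60.9 | med [ 683.6 -293.9   50. ]
base T 1725 rect c [ 600.1 -250.1] size [299.6 299.8] ang 89.9
[... 1517 characters left out ...]
 73.3]
potB S 330 rect c [435.7 380.9] size [73.  74.3] ang 72.6 | circ 434.5 382.8 48.2 | med [436.9 384.7  72.9]
trowel T 641 rect c [403.9 -29.9] size [263.4  57.9] ang 0.4 | circ 404.0 -36.9 132.6 | med [430.3 -36.3  20. ]
trowel S 456 rect c [414.5 -28.5] size [262.8  62.7] ang 0.0 | circ 414.5 -35.0 131.5 | med [440.9 -28.4  18.5]
spray T 473 rect c [726.3  50.4] size [53.  57.1] ang 0.7 | circ 729.4 50.5 29.9 | med [719.   49.8 115.9]
spray S 738 rect c [741.8  59.2] size [51.8 58.9] ang 44.2 | circ 738.9 57.0 29.9 | med [747.9  65.4 109.4]
34 [0.46631367 0.70009918 0.15      ] [0.56313324 0.70819102 0.1530343 ]
212 [0.46502354 0.70003091 0.15003415] [0.5766322  0.72343052 0.15520036]
```

Only the plant pot (up to 0.155 m) is in that area, so there's room at azimuth 65°.

carry_out --rows '[[[42, -15, 6, 0], [42, -15, 6, 0], [42, -15, 6, 0], [42, -15, 6, 0], [42, -15, 6, 0], [42, -15, 6, 0], [42, -15, 6, 0], [42, -15, 6, 0], [42, -15, 6, 0], [42, -15, 6, 0], [39, -25, 5, 0], [39, -25, 5, 0], [39, -25, 5, 0], [39, -25, 5, 0], [39, -25, 5, 0], [39, -25, 5, 0], [39, -25, 5, 0], [39, -25, 5, 0], [39, -25, 5, 0], [39, -25, 5, 0]]]'

```text
time_s: 7.6
tcp_pos: [0.4392, 0.6617, 0.4194]
tcp_rot: [-2.588, -1.638, -0.153]
ft_force: [1.0, 0.6, 0.7]
gripper_width: 0.0912
gripper_force: 0.0
```

carry_out --rows '[[[39, -25, 5, 0], [39, -25, 5, 0], [39, -25, 5, 0], [39, -25, 5, 0], [50, 0, 0, 0], [50, 0, 0, 0], [50, 0, 0, 0], [50, 0, 0, 0], [50, 0, 0, 0], [50, 0, 0, 0]]]'

```text
time_s: 8.6
tcp_pos: [0.4958, 1.0121, 0.4406]
tcp_rot: [-2.577, -1.631, -0.184]
ft_force: [0.7, 0.3, 0.2]
gripper_width: 0.0911
gripper_force: 0.0
```

```bash
python3 o.py
```

```text
8.6 [1.091 1.171 0.039 0.015 1.784 1.538] [0.4958 1.0121 0.4406] tilt 8.49 az 68.1 
 [[ 0.4241  0.9039  0.055 ]
 [ 0.8935 -0.4276  0.137 ]
 [ 0.1473 -0.009  -0.989 ]] 0.0911 0.0
```

carry_out --rows '[[[50, 0, 0, 0], [50, 0, 0, 0], [50, 0, 0, 0], [50, 0, 0, 0], [50, 0, 0, 0], [50, 0, 0, 0], [50, 0, 0, 0], [50, 0, 0, 0]]]'

```text
time_s: 9.4
tcp_pos: [0.5229, 1.0771, 0.4324]
tcp_rot: [-2.447, -1.546, -0.469]
ft_force: [0.1, 0.7, 0.7]
gripper_width: 0.091
gripper_force: 0.0
```

```bash
python3 o.py
```

```text
9.4 [1.095 1.214 0.003 0.018 1.543 1.542] [0.5229 1.0771 0.4324] tilt 21.94 az 65.6 
 [[ 0.3993  0.9037  0.1545]
 [ 0.8372 -0.4281  0.3403]
 [ 0.3737 -0.0065 -0.9275]] 0.091 0.0
```

carry_out --rows '[[[50, 0, 0, 0], [50, 0, 0, 0], [50, 0, 0, 0], [50, 0, 0, 0], [50, 0, 0, 0], [50, 0, 0, 0], [50, 0, 0, 0], [50, 0, 0, 0], [50, 0, 0, 0], [50, 0, 0, 0]]]'

```text
time_s: 10.4
tcp_pos: [0.5397, 1.1158, 0.5389]
tcp_rot: [-2.259, -1.425, -0.786]
ft_force: [-0.5, 0.4, -0.0]
gripper_width: 0.0915
gripper_force: 0.0
```

```bash
python3 o.py
```

```text
10.4 [1.097 1.152 0.002 0.023 1.317 1.544] [0.5397 1.1158 0.5389] tilt 38.5 az 64.9 
 [[ 0.3386  0.903   0.2644]
 [ 0.7056 -0.4296  0.5635]
 [ 0.6225 -0.0042 -0.7826]] 0.0915 0.0
```

carry_out --rows '[[[-34, 20, -24, 0], [-34, 20, -24, 0], [-34, 20, -24, 0], [-34, 20, -24, 0], [-34, 20, -24, 0], [-34, 20, -24, 0], [-34, 20, -24, 0], [-34, 20, -24, 0], [-34, 20, -24, 0], [-34, 20, -24, 0], [-34, 20, -24, 0], [-34, 20, -24, 0], [-34, 20, -24, 0], [-34, 20, -24, 0], [-34, 20, -24, 0], [-34, 20, -24, 0], [-34, 20, -24, 0]]]'

```text
time_s: 12.1
tcp_pos: [0.55, 0.4166, 0.5081]
tcp_rot: [-2.258, -1.428, -0.786]
ft_force: [0.7, -0.7, -0.1]
gripper_width: 0.0911
gripper_force: 0.0
```

carry_out --rows '[[[-34, 20, -24, 0], [-34, 20, -24, 0], [-34, 20, -24, 0], [-34, 20, -24, 0], [-34, 20, -24, 0], [-34, 20, -24, 0], [-34, 20, -24, 0], [-34, 20, -24, 0], [-34, 20, -24, 0], [-34, 20, -24, 0], [-34, 20, -24, 0], [-34, 20, -24, 0], [-34, 20, -24, 0], [-34, 20, -24, 0], [-34, 20, -24, 0], [-34, 20, -24, 0], [-34, 20, -24, 0]]]'

```text
time_s: 13.8
tcp_pos: [0.5552, -0.3677, 0.4677]
tcp_rot: [-2.261, -1.429, -0.783]
ft_force: [-0.0, 0.1, 0.3]
gripper_width: 0.0914
gripper_force: 0.0
```

```bash
python3 o.py
```

```text
13.8 [-0.852  0.237  1.558  0.605  1.638 -0.458] [ 0.5552 -0.3677  0.4677] tilt 38.3 az 64.8 
 [[ 0.3374  0.9036  0.2639]
 [ 0.7085 -0.4284  0.5608]
 [ 0.6198 -0.0022 -0.7848]] 0.0914 0.0
```

```bash
python3 - <<'E'
from h import *
T=dict(np.load("top0.npz"));S=dict(np.load("scene0.npz"))
for W in map(cloud,(T,S)):
    for lo,hi in(((.15,-.6,.03),(.45,-.2,.25)),((.4,-.75,.02),(.75,-.36,.25))):
        p=W[sel(W,lo,hi)]; print(len(p),p.min(0).round(3) if len(p) else'',p.max(0).round(3) if len(p) else'')
E
```

```text
2095 [ 0.212 -0.393  0.03 ] [ 0.367 -0.264  0.197]
1601 [ 0.457 -0.709  0.02 ] [ 0.697 -0.568  0.098]
1014 [ 0.201 -0.596  0.031] [ 0.374 -0.26   0.25 ]
2563 [ 0.459 -0.719  0.02 ] [ 0.706 -0.561  0.094]
```

carry_out --rows '[[[-35, -1, 28, 0], [-35, -1, 28, 0], [-35, -1, 28, 0], [-35, -1, 28, 0]]]'

```text
time_s: 14.2
tcp_pos: [0.5337, -0.4007, 0.2915]
tcp_rot: [-2.261, -1.43, -0.783]
ft_force: [0.9, 0.0, 0.3]
gripper_width: 0.0913
gripper_force: 0.0
```

carry_out --rows '[[[-35, -1, 28, 0], [-35, -1, 28, 0], [-35, -1, 28, 0], [0, 0, 0, 0], [0, 0, 0, 0]]]'

```text
time_s: 14.7
tcp_pos: [0.5182, -0.4261, 0.1625]
tcp_rot: [-2.26, -1.428, -0.783]
ft_force: [0.2, -0.3, 1.9]
gripper_width: 0.0915
gripper_force: 0.0
```

```bash
python3 o.py; python3 - <<'E'
from station import *
from h import *
from scipy.spatial.transform import Rotation as Rn
o=get_obs();R=Rn.from_rotvec(o['tcp_rot']).as_matrix();p=o['tcp_pos']
ims=[]
for n in("scene","top"):
    f=grab_frame(n);np.savez(n+"1.npz",**f)
    c=f["color"].copy();u=proj(f,p)[0]
    u0,v0=int(u[0])-60,int(u[1])-60
    k=cv2.resize(c[v0:v0+120,u0:u0+120],None,fx=3.3,fy=3.3,interpolation=cv2.INTER_CUBIC)
    for q in (p,p+R[:,1]*.0457,p-R[:,1]*.0457):
        a=(proj(f,q)[0]-[u0,v0])*3.3+1.6; cv2.drawMarker(k,tuple(int(x) for x in a),(0,255,255),0,8,1)
    ims.append(k)
    W=cloud(f)
    L=(W-p)@R  # tool coords
    m=sel(L,(-.03,-.075,-.03),(.03,.075,.01)); q=L[m]*1000
    print(n,m.sum())
    for s in(-1,1):
        a=q[q[:,1]*s>0]; print(s,len(a),a.min(0).round(1) if len(a) else'',a.max(0).round(1) if len(a) else'')
cv2.imwrite("pics/cal.png",np.hstack(ims))
E
```

```text
14.7 [-0.943  0.551  1.705  0.598  1.304 -0.786] [ 0.5182 -0.4261  0.1625] tilt 38.35 az 64.9 
 [[ 0.3379  0.9037  0.2631]
 [ 0.7076 -0.4282  0.562 ]
 [ 0.6205 -0.0038 -0.7842]] 0.0915 0.0
scene 92
-1 47 [-17.4 -53.7 -29.8] [ 22.3 -42.4   0.2]
1 45 [-14.3  47.3 -28.6] [29.  58.8  0.6]
top 139
-1 58 [-19.8 -57.7 -29.7] [ 19.5 -46.   -4. ]
1 81 [-19.2  43.4 -29.9] [19.7 55.5 -3.7]
```

View pics/cal.png

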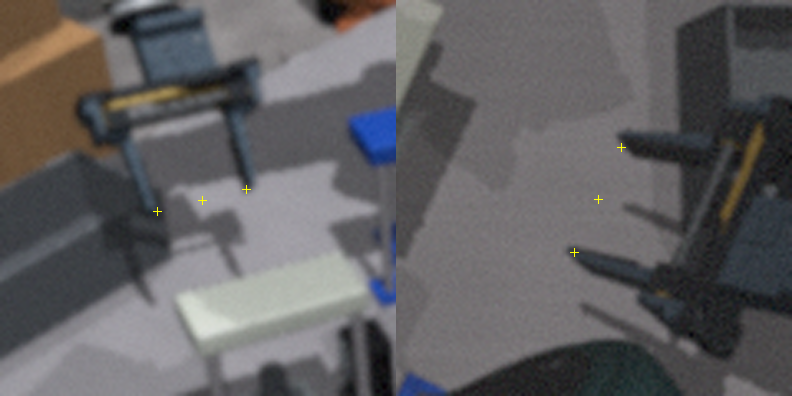

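The tips read (0,-1.2) mm off in the top view and (+5,+2.5) mm off in the scene view, in tool axes. Corrected, both views put the pocket at (0.587,-0.2735) and the jar at (0.440,0.271). Next I'll narrow the fingers and approach.

carry_out --rows '[[[-6.2, -0.4, 21, 0], [-6.2, -0.4, 21, 0], [-6.2, -0.4, 21, 0], [-6.2, -0.4, 21, 0], [-6.2, -0.4, 21, 0], [-6.2, -0.4, 21, 0], [0, 0, 0, 0], [0, 0, 0, 0]]]' --claw -0.2

```text
time_s: 15.6
tcp_pos: [0.5363, -0.3802, 0.0394]
tcp_rot: [-2.259, -1.428, -0.782]
ft_force: [-0.1, 0.2, 0.8]
gripper_width: 0.0549
gripper_force: 0.0
```

carry_out --rows '[[[10.2, 0, 8.1, 0], [10.2, 0, 8.1, 0], [10.2, 0, 8.1, 0], [10.2, 0, 8.1, 0], [10.2, 0, 8.1, 0], [10.2, 0, 8.1, 0], [10.2, 0, 8.1, 0], [10.2, 0, 8.1, 0], [10.2, 0, 8.1, 0], [10.2, 0, 8.1, 0], [0, 0, 0, 0], [0, 0, 0, 0]]]'

```text
time_s: 16.8
tcp_pos: [0.5919, -0.2624, 0.0393]
tcp_rot: [-2.259, -1.429, -0.782]
ft_force: [-0.3, -0.1, -0.3]
gripper_width: 0.0546
gripper_force: 0.0
```

```bash
python3 o.py
```

```text
16.8 [-0.705  0.65   1.843  0.78   1.017 -0.811] [ 0.5919 -0.2624  0.0393] tilt 38.35 az 65.0 
 [[ 0.3373  0.9041  0.2623]
 [ 0.708  -0.4273  0.5623]
 [ 0.6204 -0.004  -0.7843]] 0.0546 0.0
```

carry_out --rows '[[[0, 0, 0, 0], [0, 0, 0, 0], [0, 0, 0, 0], [0, 0, 0, 0], [0, 0, 0, 0], [0, 0, 0, 0], [0, 0, 0, 0]]]' --claw 1

```text
time_s: 17.5
tcp_pos: [0.5919, -0.2627, 0.0393]
tcp_rot: [-2.26, -1.428, -0.783]
ft_force: [0.9, -0.7, 0.6]
gripper_width: 0.0259
gripper_force: 30.0
```

carry_out --rows '[[[2, 0, -2.5, 0], [3, 0, -4, 0], [3, 0, -4, 0], [3, 0, -4, 0], [0, 0, 0, 0]]]'

```text
time_s: 18.0
tcp_pos: [0.5921, -0.2632, 0.0584]
tcp_rot: [-2.26, -1.429, -0.783]
ft_force: [-0.5, -0.2, -0.9]
gripper_width: 0.0253
gripper_force: 30.0
```

carry_out --rows '[[[-8, 0, -6.3, 0], [-14, 0, -11.1, 0], [-14, 0, -11.1, 0], [-14, 0, -11.1, 0], [-14, 0, -11.1, 0], [-14, 0, -11.1, 0], [-14, 0, -11.1, 0], [-14, 0, -11.1, 0], [-14, 0, -11.1, 0], [-8, 0, -6.3, 0], [18, 0, -23, 0], [25, 0, -31, 0], [25, 0, -31, 0], [25, 0, -31, 0], [25, 0, -31, 0], [25, 0, -31, 0], [15, 0, -19, 0]]]'

```text
time_s: 19.7
tcp_pos: [0.5239, -0.41, 0.3135]
tcp_rot: [-2.261, -1.431, -0.783]
ft_force: [-0.5, -0.1, -0.6]
gripper_width: 0.0254
gripper_force: 30.0
```

```bash
python3 o.py; python3 - <<'E'
from station import *
from h import *
T=dict(np.load("top0.npz"));S=dict(np.load("scene0.npz"))
for f,off in((T,(1.1,-.5)),(S,(-4,-2.4))):
    W=cloud(f)
    m=sel(W,(.42,.02,.03),(.69,.16,.039)).astype(np.uint8)
    n,l,st,c=cv2.connectedComponentsWithStats(cv2.dilate(m,np.ones((3,3),np.uint8)),connectivity=8)
    k=1+st[1:,4].argmax(); p=W[(l==k)&(m>0)]
    r=cv2.minAreaRect((p[:,:2]*1000).astype(np.float32)); print(np.round(np.array(r[0])+off,1),np.round(r[1],1),round(r[2],1))
    b=W[sel(W,(.40,.03,.039),(.56,.16,.048))]; print('pot',(np.median(b,0)*1000).round(1),len(b))
    fl=W[sel(W,(.5,.03,.002),(.64,.14,.008))]*1000; r=cv2.minAreaRect(fl[:,:2].astype(np.float32)); print('fl',np.round(np.array(r[0])+off,1),r[1:],np.median(fl,0).round(1))
f=grab_frame("scene");cv2.imwrite("pics/hold.png",cv2.resize(f["color"][0:240,60:300],None,fx=2.5,fy=2.5))
E
```

```text
19.7 [-0.924  0.369  1.665  0.583  1.477 -0.649] [ 0.5239 -0.41    0.3135] tilt 38.28 az 64.8 
 [[ 0.3363  0.9041  0.2638]
 [ 0.7093 -0.4274  0.5605]
 [ 0.6195 -0.0014 -0.785 ]] 0.0254 30.0
[521.5  87.7] [117.1 211.7] 84.0
pot [464.8  94.6  42.7] 447
fl [570.8  83. ] ((94.72171020507812, 144.6038360595703), 84.21695709228516) [562.7  85.5   5.1]
[521.   88.7] [120.6 217.3] 83.9
pot [472.9  97.3  42.8] 310
fl [566.2  83.3] ((107.33406829833984, 141.17886352539062), 88.9859619140625) [566.7  79.8   5. ]
```

View pics/hold.png

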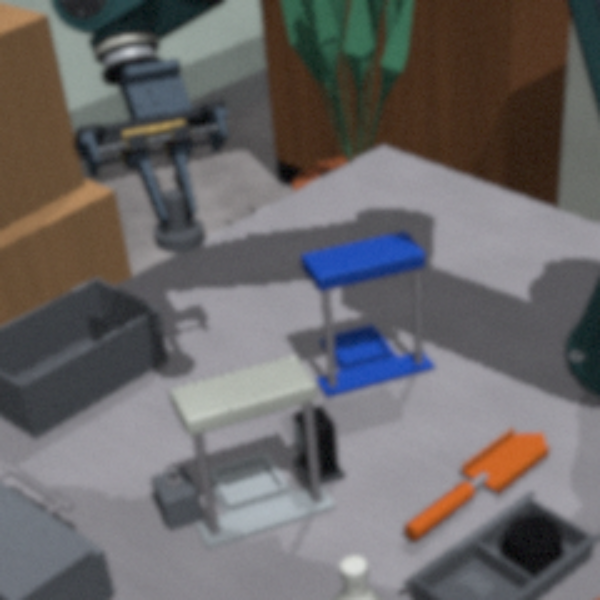

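The cover is held upright at about (180,235), the pocket at (250,485) is empty, and the tray's empty compartment is at about (465,580). Its centre measures about (0.569,0.083).

carry_out --rows '[[[34, -15.5, 26.9, 0], [34, -15.5, 26.9, 0], [34, -15.5, 26.9, 0], [34, -15.5, 26.9, 0], [34, -15.5, 26.9, 0], [34, -15.5, 26.9, 0], [34, -15.5, 26.9, 0], [34, -15.5, 26.9, 0], [34, -15.5, 26.9, 0], [34, -15.5, 26.9, 0], [34, -15.5, 26.9, 0], [-20.7, 0, 26.2, 0], [-20.7, 0, 26.2, 0], [-20.7, 0, 26.2, 0], [-20.7, 0, 26.2, 0], [-20.7, 0, 26.2, 0], [-20.7, 0, 26.2, 0], [0, 0, 0, 0], [0, 0, 0, 0]]]'

```text
time_s: 21.65
tcp_pos: [0.5728, 0.095, 0.1107]
tcp_rot: [-2.259, -1.427, -0.781]
ft_force: [0.5, -0.8, 0.4]
gripper_width: 0.0254
gripper_force: 30.0
```

```bash
python3 o.py; cat > d.py <<'E'
import sys,numpy as np
from station import *
from scipy.spatial.transform import Rotation as Rn
o=get_obs();R=Rn.from_rotvec(o['tcp_rot']).as_matrix()
t=np.array([float(x) for x in sys.argv[1:4]]);d=R.T@(t-o['tcp_pos'])*1000
print("tool delta",d.round(1),"norm",np.linalg.norm(d).round(0))
E
python3 d.py .574 .094 .0405
```

```text
21.65 [-0.157  0.346  2.174  1.08   0.743 -0.586] [0.5728 0.095  0.1107] tilt 38.35 az 65.1 
 [[ 0.3383  0.9039  0.2616]
 [ 0.7075 -0.4277  0.5626]
 [ 0.6204 -0.0053 -0.7842]] 0.0254 30.0
tool delta [-43.9   1.9  54.8] norm 70.0
```

carry_out --rows '[[[-7.3, 0.3, 9.1, 0], [-7.3, 0.3, 9.1, 0], [-7.3, 0.3, 9.1, 0], [-7.3, 0.3, 9.1, 0], [-7.3, 0.3, 9.1, 0], [-7.3, 0.3, 9.1, 0], [-0.6, 0, 0.8, 0], [0, 0, 0, 0], [0, 0, 0, 0]]]'

```text
time_s: 22.55
tcp_pos: [0.5747, 0.0939, 0.0408]
tcp_rot: [-2.259, -1.429, -0.785]
ft_force: [-0.6, -0.6, -0.3]
gripper_width: 0.0255
gripper_force: 30.0
```

carry_out --rows '[[[0, 0, 0, 0], [0, 0, 0, 0], [0, 0, 0, 0], [0, 0, 0, 0]]]' --claw -0.2

```text
time_s: 22.95
tcp_pos: [0.574, 0.094, 0.0396]
tcp_rot: [-2.259, -1.428, -0.783]
ft_force: [-0.3, 1.1, 0.4]
gripper_width: 0.0535
gripper_force: 0.0
```

carry_out --rows '[[[0, 0, -10, 0], [0, 0, -20, 0], [0, 0, -30, 0], [0, 0, -40, 0], [0, 0, -40, 0], [0, 0, -20, 0]]]'

```text
time_s: 23.55
tcp_pos: [0.5317, 0.0021, 0.1675]
tcp_rot: [-2.261, -1.429, -0.784]
ft_force: [0.0, 0.1, -1.0]
gripper_width: 0.0545
gripper_force: 0.0
```

```bash
python3 o.py; python3 d.py .4134 .2142 .170; python3 - <<'E'
from station import *
from h import *
S0=dict(np.load("scene0.npz"))
f=grab_frame("top");W=cloud(f);off=np.array([.0011,-.0005,0])
p=W[sel(W,(.5,.02,.05),(.64,.15,.09))]+off;q=W[sel(W,(.5,.03,.015),(.63,.14,.028))]+off
for a in(p,q):
    if len(a)>5: c,r=cv2.minEnclosingCircle((a[:,:2]*1000).astype(np.float32));print(len(a),np.round(c,1),round(r,1),(np.median(a,0)*1000).round(1))
f=grab_frame("scene");W=cloud(f);off=np.array([-.004,-.0024,0])
p=W[sel(W,(.5,.02,.05),(.64,.15,.09))]+off;q=W[sel(W,(.5,.03,.015),(.63,.14,.028))]+off
for a in(p,q):
    if len(a)>5: c,r=cv2.minEnclosingCircle((a[:,:2]*1000).astype(np.float32));print(len(a),np.round(c,1),round(r,1),(np.median(a,0)*1000).round(1))
# label strip direction from scene at lid
for f,W,off in((S0,cloud(S0),(-4,-2.4)),):
    g=f["color"].astype(float).min(-1);m=sel(W,(.405,.23,.119),(.475,.31,.13));P=W[m]*1000+np.array([*off,0]);v=g[m]
    P=P[:,:2]-[440,271]; b=v>np.percentile(v,88); w=v[b]-np.percentile(v,50)
    c=(P[b]*w[:,None]).sum(0)/w.sum();print("strip centroid",c.round(1),np.degrees(np.arctan2(c[1],c[0])).round(1)); print(P[b].round(0).tolist())
E
```

```text
23.55 [-0.36   0.207  2.208  0.906  0.903 -0.564] [0.5317 0.0021 0.1675] tilt 38.32 az 64.7 
 [[ 0.3373  0.9034  0.2646]
 [ 0.7083 -0.4288  0.5607]
 [ 0.6201 -0.0017 -0.7846]] 0.0545 0.0
tool delta [ 111.8 -197.8   85.7] norm 243.0
73 [567.9  81.1] 13.0 [567.2  81.3  68.3]
321 [555.3  85.8] 74.3 [564.1  82.6  22.7]
82 [569.6  84. ] 14.5 [572.   86.6  67. ]
475 [560.4  85.2] 76.5 [574.8  89.   22.1]
strip centroid [-14.2   6.8] 154.5
[[-26.0, 9.0], [-20.0, -0.0], [-19.0, 3.0], [-21.0, 5.0], [-20.0, 8.0], [-25.0, 10.0], [-9.0, -1.0], [-12.0, 1.0], [-12.0, 4.0], [-16.0, 5.0], [-17.0, 7.0], [-16.0, 11.0], [-19.0, 12.0], [-23.0, 14.0], [-8.0, 0.0], [-8.0, 3.0], [-9.0, 5.0], [-10.0, 8.0], [-14.0, 9.0], [-14.0, 12.0], [-18.0, 14.0], [-4.0, 2.0], [-7.0, 7.0], [-9.0, 9.0], [-14.0, 10.0], [-2.0, 7.0]]
```

The cover stands at (0.568,0.081) with its post top at 68 mm, which is right for lying flat on the floor. The label strip points at 154.5° and the reader direction is 154.7°, so the jar needs no turn. On to the jar.

carry_out --rows '[[[18.6, -33, 14.3, 0], [18.6, -33, 14.3, 0], [18.6, -33, 14.3, 0], [18.6, -33, 14.3, 0], [18.6, -33, 14.3, 0], [18.6, -33, 14.3, 0], [0, 0, 0, 0], [0, 0, 0, 0]]]' --claw -0.76

```text
time_s: 24.45
tcp_pos: [0.4123, 0.2167, 0.1673]
tcp_rot: [-2.257, -1.431, -0.781]
ft_force: [0.6, -0.1, -0.8]
gripper_width: 0.0802
gripper_force: 0.0
```

```bash
python3 o.py; python3 d.py .445 .2817 .073;python3 - <<'E'
from station import *
from h import *
for n,off in(("top",(1.1,-.5,0)),("scene",(-4,-2.4,0))):
    f=grab_frame(n);W=cloud(f)*1000+np.array(off);p=W[sel(W,(400,235,115),(480,310,130))]
    if len(p)>5: print(n,len(p),np.round(cv2.minEnclosingCircle(p[:,:2].astype(np.float32)),1) if 0 else cv2.minEnclosingCircle(p[:,:2].astype(np.float32)))
E
```

```text
24.45 [ 0.122 -0.012  2.46   1.127  0.622 -0.365] [0.4123 0.2167 0.1673] tilt 38.32 az 65.1 
 [[ 0.3362  0.905   0.2608]
 [ 0.7089 -0.4255  0.5626]
 [ 0.6201 -0.0043 -0.7845]] 0.0802 0.0
tool delta [ -1.4   2.3 119.1] norm 119.0
top 334 ((439.63958740234375, 270.4860534667969), 27.671598434448242)
scene 245 ((439.5469665527344, 271.0003967285156), 29.016029357910156)
```

carry_out --rows '[[[-0.2, 0.3, 15, 0], [-0.2, 0.3, 15, 0], [-0.2, 0.3, 15, 0], [-0.2, 0.3, 15, 0], [-0.2, 0.3, 15, 0], [-0.2, 0.3, 15, 0], [0, 0, 15, 0], [0, 0, 14, 0], [0, 0, 0, 0], [0, 0, 0, 0]]]'

```text
time_s: 25.55
tcp_pos: [0.446, 0.2804, 0.0733]
tcp_rot: [-2.261, -1.427, -0.782]
ft_force: [0.1, -1.2, 0.1]
gripper_width: 0.0802
gripper_force: 0.0
```

```bash
python3 o.py; python3 d.py .445 .2812 .073
```

```text
25.55 [ 0.273  0.304  2.377  1.6    0.49  -0.764] [0.446  0.2804 0.0733] tilt 38.32 az 65.0 
 [[ 0.339   0.9034  0.2625]
 [ 0.7075 -0.4288  0.5617]
 [ 0.62   -0.0047 -0.7846]] 0.0802 0.0
tool delta [ 0.1 -1.2  0.5] norm 1.0
```

carry_out --rows '[[[0, 0, 0, 0], [0, 0, 0, 0], [0, 0, 0, 0], [0, 0, 0, 0], [0, 0, 0, 0], [0, 0, 0, 0], [0, 0, 0, 0]]]' --claw 1

```text
time_s: 26.25
tcp_pos: [0.4459, 0.2812, 0.074]
tcp_rot: [-2.259, -1.428, -0.784]
ft_force: [-2.2, -4.6, 7.4]
gripper_width: 0.0579
gripper_force: 30.0
```

carry_out --rows '[[[1.9, 0, -2.4, 0], [3.7, 0, -4.7, 0], [6.2, 0, -7.8, 0], [6.2, 0, -7.8, 0], [6.2, 0, -7.8, 0], [0, 0, 0, 0]]]'

```text
time_s: 26.85
tcp_pos: [0.446, 0.2812, 0.1135]
tcp_rot: [-2.259, -1.429, -0.784]
ft_force: [0.5, -0.2, -4.9]
gripper_width: 0.0576
gripper_force: 30.0
```

```bash
python3 o.py
```

```text
26.85 [ 0.275  0.202  2.379  1.418  0.495 -0.558] [0.446  0.2812 0.1135] tilt 38.39 az 64.9 
 [[ 0.3368  0.9039  0.2636]
 [ 0.7078 -0.4276  0.5623]
 [ 0.621  -0.0028 -0.7838]] 0.0576 30.0
```

carry_out --rows '[[[10, 0, -12.6, 0], [17.1, 0, -21.6, 0], [17.1, 0, -21.6, 0], [17.1, 0, -21.6, 0], [17.1, 0, -21.6, 0], [17.1, 0, -21.6, 0], [17.1, 0, -21.6, 0], [17.1, 0, -21.6, 0], [7, 0, -9, 0]]]'

```text
time_s: 27.75
tcp_pos: [0.4469, 0.281, 0.3347]
tcp_rot: [-2.258, -1.429, -0.785]
ft_force: [0.3, -0.1, -5.7]
gripper_width: 0.0578
gripper_force: 30.0
```

carry_out --rows '[[[-13, 10, -10.4, 0], [-26, 20.3, -20.7, 0], [-26, 20.3, -20.7, 0], [-26, 20.3, -20.7, 0], [-26, 20.3, -20.7, 0], [-26, 20.3, -20.7, 0], [-26, 20.3, -20.7, 0], [-26, 20.3, -20.7, 0], [-26, 20.3, -20.7, 0], [-26, 20.3, -20.7, 0], [-26, 20.3, -20.7, 0], [-26, 20.3, -20.7, 0], [-26, 20.3, -20.7, 0], [-26, 20.3, -20.7, 0], [-26, 20.3, -20.7, 0], [-26, 20.3, -20.7, 0], [-26, 20.3, -20.7, 0], [-26, 20.3, -20.7, 0], [-13, 10, -10.4, 0]]]'

```text
time_s: 29.65
tcp_pos: [0.5208, -0.4186, 0.3311]
tcp_rot: [-2.259, -1.426, -0.784]
ft_force: [-1.0, 0.7, -4.6]
gripper_width: 0.0573
gripper_force: 30.0
```

```bash
python3 o.py; python3 d.py .5208 -.4168 .092
```

```text
29.65 [-0.935  0.363  1.642  0.579  1.51  -0.638] [ 0.5208 -0.4186  0.3311] tilt 38.44 az 65.0 
 [[ 0.3381  0.9035  0.2632]
 [ 0.7066 -0.4285  0.5632]
 [ 0.6216 -0.0045 -0.7833]] 0.0573 30.0
tool delta [-147.3    0.3  188.3] norm 239.0
```

carry_out --rows '[[[-9, 0, 11.5, 0], [-17, 0, 21.7, 0], [-17, 0, 21.7, 0], [-17, 0, 21.7, 0], [-17, 0, 21.7, 0], [-17, 0, 21.7, 0], [-17, 0, 21.7, 0], [-17, 0, 21.7, 0], [-17, 0, 21.7, 0], [0, 0, 0, 0], [0, 0, 0, 0]]]'

```text
time_s: 30.75
tcp_pos: [0.5201, -0.4137, 0.0976]
tcp_rot: [-2.258, -1.427, -0.782]
ft_force: [0.8, 0.3, -4.1]
gripper_width: 0.0575
gripper_force: 30.0
```

```bash
python3 o.py; python3 - <<'E'
from station import *
from h import *
ims=[]
for n,off in(("top",(1.1,-.5,0)),("scene",(-4,-2.4,0))):
    f=grab_frame(n);W=cloud(f)*1000+np.array(off);o=get_obs()
    e=(o['tcp_pos']-np.array([.006,.0105,0]))*1000; z=e[2]-74+124
    p=W[sel(W,(e[0]-40,e[1]-40,z-5),(e[0]+40,e[1]+40,z+6))]
    print(n,"expect",e.round(1),len(p),cv2.minEnclosingCircle(p[:,:2].astype(np.float32)) if len(p) else'',np.median(p,0).round(1) if len(p) else '')
    if len(p)>20:
        A=np.c_[p[:,:2]-e[:2],np.ones(len(p))];s=np.linalg.lstsq(A,p[:,2],rcond=None)[0];print("slope",s.round(3))
    u=proj(f,[e/1000+[0,0,.03]])[0].astype(int);ims.append(cv2.resize(f["color"][u[1]-45:u[1]+45,u[0]-45:u[0]+45],None,fx=4,fy=4,interpolation=cv2.INTER_CUBIC))
cv2.imwrite("pics/hand.png",np.hstack(ims))
E
```

```text
30.75 [-0.931  0.628  1.727  0.621  1.22  -0.837] [ 0.5201 -0.4137  0.0976] tilt 38.43 az 65.1 
 [[ 0.3378  0.9041  0.2618]
 [ 0.7068 -0.4274  0.5637]
 [ 0.6215 -0.0054 -0.7834]] 0.0575 30.0
top expect [ 514.5 -424.9   98.6] 391 ((511.7708740234375, -432.0444641113281), 40.57196807861328) [ 515.6 -423.9  148.1]
slope [ 1.00000e-03 -1.30000e-02  1.48277e+02]
scene expect [ 514.8 -425.4   99.3] 164 ((510.9444580078125, -436.2293701171875), 41.24351501464844) [ 515.8 -423.4  148.7]
slope [-1.60000e-02 -9.00000e-03  1.48866e+02]
```

View pics/hand.png

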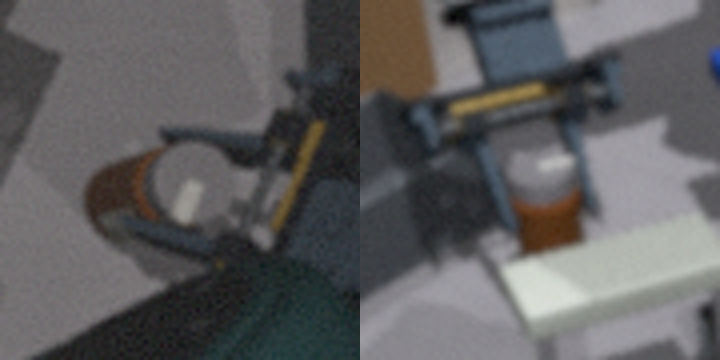

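The strip at about (185,200) in the top half points −x and slightly +y, towards the reader. The jar is upright in the hand.

carry_out --rows '[[[5, 0.1, 4, 0], [9.4, 0.1, 7.5, 0], [9.4, 0.1, 7.5, 0], [9.4, 0.1, 7.5, 0], [9.4, 0.1, 7.5, 0], [9.4, 0.1, 7.5, 0], [9.4, 0.1, 7.5, 0], [9.4, 0.1, 7.5, 0], [9.4, 0.1, 7.5, 0], [9.4, 0.1, 7.5, 0], [9.4, 0.1, 7.5, 0], [9.4, 0.1, 7.5, 0], [9.4, 0.1, 7.5, 0], [9.4, 0.1, 7.5, 0], [3, 0.1, 2.6, 0], [0, 0, 0, 0], [0, 0, 0, 0]]]'

```text
time_s: 32.55
tcp_pos: [0.593, -0.2649, 0.0973]
tcp_rot: [-2.259, -1.428, -0.782]
ft_force: [0.2, -0.0, -3.5]
gripper_width: 0.0577
gripper_force: 30.0
```

```bash
python3 o.py; python3 d.py .593 -.263 .0805
```

```text
32.55 [-0.707  0.562  1.845  0.745  1.08  -0.743] [ 0.593  -0.2649  0.0973] tilt 38.34 az 65.0 
 [[ 0.3376  0.9039  0.2626]
 [ 0.7079 -0.4277  0.562 ]
 [ 0.6204 -0.0039 -0.7843]] 0.0577 30.0
tool delta [-9.1 -0.7 14.3] norm 17.0
```

carry_out --rows '[[[-1.5, -0.1, 2.4, 0], [-1.5, -0.1, 2.4, 0], [-1.5, -0.1, 2.4, 0], [-1.5, -0.1, 2.4, 0], [-1.5, -0.1, 2.4, 0], [0, 0, 0, 0]]]'

```text
time_s: 33.15
tcp_pos: [0.5929, -0.2628, 0.0827]
tcp_rot: [-2.259, -1.428, -0.782]
ft_force: [0.6, 0.1, -4.6]
gripper_width: 0.0577
gripper_force: 30.0
```

carry_out --rows '[[[-0.8, 0, 1.2, 0], [-0.8, 0, 1.1, 0], [0, 0, 0, 0]]]'

```text
time_s: 33.45
tcp_pos: [0.5932, -0.2628, 0.0803]
tcp_rot: [-2.259, -1.428, -0.782]
ft_force: [0.1, 0.5, -3.9]
gripper_width: 0.0575
gripper_force: 30.0
```

Almost down, and the floor hasn't started to carry the weight. I'll lower it 1 mm more and then open.

carry_out --rows '[[[-0.6, 0, 0.8, 0], [0, 0, 0, 0]]]'

```text
time_s: 33.65
tcp_pos: [0.5933, -0.2629, 0.0801]
tcp_rot: [-2.259, -1.428, -0.783]
ft_force: [-4.4, -0.3, 4.5]
gripper_width: 0.0575
gripper_force: 30.0
```

carry_out --rows '[[[0, 0, 0, 0], [0, 0, 0, 0], [0, 0, 0, 0], [0, 0, 0, 0]]]' --claw -0.7

```text
time_s: 34.05
tcp_pos: [0.5933, -0.2629, 0.0795]
tcp_rot: [-2.259, -1.428, -0.783]
ft_force: [-0.1, 0.5, 0.6]
gripper_width: 0.0775
gripper_force: 0.0
```

```bash
python3 o.py
```

```text
34.05 [-0.705  0.588  1.846  0.756  1.059 -0.763] [ 0.5933 -0.2629  0.0795] tilt 38.35 az 65.0 
 [[ 0.3376  0.9039  0.2627]
 [ 0.7078 -0.4278  0.5621]
 [ 0.6205 -0.0038 -0.7842]] 0.0775 0.0
```

carry_out --rows '[[[0, 0, -8, 0], [0, 0, -20, 0], [0, 0, -30, 0], [0, 0, -35, 0], [0, 0, -40, 0], [0, 0, -40, 0], [0, 0, 0, 0], [0, 0, 0, 0], [0, 0, 0, 0], [0, 0, 0, 0]]]'

```text
time_s: 35.05
tcp_pos: [0.5475, -0.3593, 0.2142]
tcp_rot: [-2.258, -1.427, -0.782]
ft_force: [-0.3, -0.5, -0.7]
gripper_width: 0.0774
gripper_force: 0.0
```

```bash
python3 o.py; python3 - <<'E'
from station import *
from h import *
ims=[]
C=np.array([587,-273.5])
for n,off in(("top",(1.1,-.5,0)),("scene",(-4,-2.4,0))):
    f=grab_frame(n);W=cloud(f)*1000+np.array(off)
    p=W[sel(W,(545,-315,120),(630,-235,138))]
    if len(p)>5:print(n,len(p),cv2.minEnclosingCircle(p[:,:2].astype(np.float32)),np.median(p,0).round(1))
    b=W[sel(W,(545,-315,30),(630,-235,100))]
    if len(b)>5:print(" body",len(b),np.median(b,0).round(1))
    for k,lo,hi in(("cover",(540,50,60),(600,110,75)),("wide",(500,340,80),(600,440,95)),("potA",(500,210,65),(610,310,80)),("potB",(380,330,65),(480,440,80))):
        q=W[sel(W,lo,hi)]; print(" ",k,len(q),np.round(cv2.minEnclosingCircle(q[:,:2].astype(np.float32))[0],1),np.median(q[:,2]).round(1)) if len(q) else 0
    u=proj(f,[.587,-.2735,.08])[0].astype(int);ims.append(cv2.resize(f["color"][u[1]-50:u[1]+50,u[0]-50:u[0]+50],None,fx=4,fy=4,interpolation=cv2.INTER_CUBIC))
cv2.imwrite("pics/fin.png",np.hstack(ims))
E
```

```text
35.05 [-0.853  0.443  1.761  0.628  1.307 -0.694] [ 0.5475 -0.3593  0.2142] tilt 38.39 az 65.1 
 [[ 0.3381  0.9041  0.2613]
 [ 0.7072 -0.4273  0.5633]
 [ 0.621  -0.0057 -0.7838]] 0.0774 0.0
top 118 ((583.578369140625, -279.49658203125), 25.49314308166504) [ 580.1 -285.9  130.7]
  cover 67 [568.5  81.3] 69.0
  wide 482 [546.2 390.8] 87.4
  potA 283 [551.1 258.5] 73.2
  potB 296 [432.  379.3] 73.5
scene 27 ((595.2012939453125, -255.77804565429688), 20.636703491210938) [ 603.5 -249.3  123.7]
 body 318 [ 604.7 -252.1   64.5]
  cover 61 [569.5  83.1] 68.4
  wide 465 [546.6 391.4] 88.0
  potA 336 [551.1 259.3] 73.3
  potB 330 [432.5 381.9] 73.3
```

View pics/fin.png

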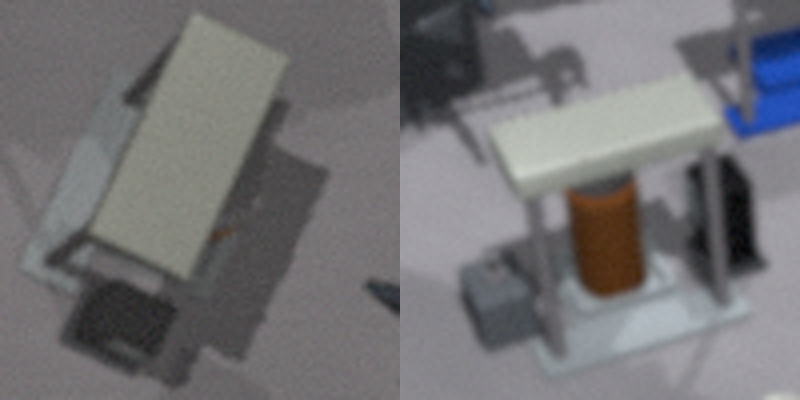

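The jar stands upright in the pocket in the scene half (about (610,235)), with its lid at 130 mm, which is 6 + 124. The cover is flat in the tray, the pots and wide jar are within 1 mm of where they were (scene-camera potA/potB/wide), and the gripper is clear. Handing in.

```bash
python3 -c "
from station import *
print(job_done())"
```

```text
the job is handed in; nothing more can be done
None
```

The job is handed in at about 35 s of the 72 s; no verdict came back. By the last images the cover lies flat in the tray's empty compartment and the jar stands upright on the pocket floor under the bar, its label last measured within about 1° of the reader before it was lifted; the pots and wide jar have not moved.

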